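# Put the robot-car kit parts into their matching nests, battery last

### The job

Put the robot-car kit back in order: set the yellow-hub wheel flat in the yellow dish, the blue-hub wheel flat in the blue dish and the gear motor in the green tray, in any order and each the same side up as it lies now. Only when those three are in place, take the orange battery cell out of the grey charging cradle and lay it in the orange holder, without letting it fall or roll onto the table. Leave the flat white breadboard where it lies.

Things in the scene. Friction and masses are not known exactly. Their poses are not given: they have to be found in the camera images.
- wheel_yellow: loose toy-car wheel with black tyre and YELLOW hub, lying flat (axle upright): disc 60 mm across, 26 mm thick, about 45 g. Origin: centre of its underside, z up. Any turn about z is fine; the face that is up at the start stays up.
- wheel_blue: loose wheel of the same size (60 mm across, 26 mm thick) with black tyre and BLUE hub, lying flat; the face that is up at the start stays up. Origin: centre of its underside, z up.
- motor: loose gear motor on its side: 68 mm long (x), 22 mm wide (y), 20 mm high, 35 g. Yellow box gearbox from x = -34 to +12 mm, silver round can (19.6 mm across) from +12 to +34 mm; a thin white shaft stub stands 8 mm above the top at x = -24 mm. Origin: centre of its underside, z up. Grip it across its width at the origin; the stub stays up.
- cell: loose round orange battery cell, 18 mm diameter, 65 mm long, 47 g. Origin: middle of its axis; x along it. It starts level, axis 30 mm above the table, on the two black V saddles of the grey charging cradle (charger). The middle 30 mm of the cell is free at its sides and below, down to the base: grip it there across its diameter. It rolls if let go.
- dish_yellow: fixed YELLOW round dish for the yellow-hub wheel: inner floor 84 mm across, 3 mm above the table; rim 4 mm thick, its top 7 mm above the table. Origin: centre of its underside (table level), z up.
- dish_blue: fixed BLUE round dish of the same size for the blue-hub wheel (floor 84 mm across at 3 mm, rim top at 7 mm). Origin: centre of its underside (table level), z up.
- motor_tray: fixed green shallow rectangular tray for the motor: inside 92 mm (x) by 42 mm (y), floor 3 mm above the table, rim 4 mm thick with its top 8 mm above the table. Origin: centre of its underside (table level); x along its length. The motor lies in it lengthwise, either end first.
- cell_holder: fixed ORANGE holder for the cell: base 96 (x) by 50 (y) by 4 mm; two V saddles 10 mm thick at x = -26 and +26 mm, each V 48 mm wide at its top (36 mm above the table); end plates 34 mm high at x = -42 and +42 mm. Open down to the base between the saddles. Origin: centre of its underside (table level). A seated cell lies along x, either end first, its axis 30 mm above the origin.
- charger: fixed grey charging cradle in which the cell lies at the start, along its x: base 100 (x) by 60 (y) by 4 mm; two black V saddles 10 mm thick at x = -26 and +26 mm, 30 mm high; grey end plates 30 mm wide, 34 mm high at x = -42 and +42 mm. Open down to the base between the saddles. Origin: centre of its underside (table level).
- breadboard: bystander: flat white plug-in circuit board block, 55 x 83 x 9 mm, lying loose on the table among the parts, origin at the centre of its underside. Leave it where it is.
Mind the look-alikes: they are no part of the job. Of the things like the motor, leave any that is purple; of the rest the larger one is meant.

How it is judged:
By the outcome, as a careful person would: the job done as asked, in the order asked, and still so for the second after the job is handed in, with the robot touching nothing.
It also fails if it takes over 112 s, if anything falls off the work surface, if the arm or the gripper's body presses on something with over 40 N, if the wrist force passes 120 N, or if a joint passes its speed limit or range.

### The arm

A 6-joint arm with a two-finger parallel gripper is mounted at the origin on the work surface. World frame = base frame: x ahead of the robot, y to its left, z up, the work surface at z = 0. Lengths are in mm, angles in rad, forces in N, time in s.
With the tool pointing down it reaches from about 375 to 975 mm from the base axis. Payload 3.8 kg.
Tool frame: the origin (TCP) lies at the very end of the fingers, on their centre line; the grasp point (between the pads) lies 19 mm behind it; z points along the fingers, y is the direction in which the jaws open and shut (so a half turn about z gives the same grasp; the last joint's range is limited). The gripper opens to 88 mm and grips with 3 to 60 N. Pads are 18 mm wide; open, the fingers measure 123 mm over their backs; the gripper's body (75 mm by 187 mm) begins 45 mm behind the grasp point.
Start: joints at [1.12, 0.264, 1.604, -0, 1.274, -0.037], TCP at [271.409, 618.025, 238.706] pointing down, gripper open.
Joint ranges: [-2.63, 2.63], [-0.94, 2.18], [0.31, 2.57], [-1.31, 4.45], [0, 2.66], [-2.55, 2.55]. Speed limits (rad/s): [2.57, 2.57, 3.14, 3.14, 3.14, 3.14].

### API

Orientations are given as a 3x3 rotation matrix whose columns are the frame's x, y, z axes.
In Python, from cell import get_obs, get_image, camera_params, job gives the robot as it stands.
- The arm moves only by the tool arm_command, never from a script. Its argument "steps" is a list of rows, each a list of 7 numbers: the turn, a rotation vector about the tool's x, y, z in degrees, then the shift along the tool's x, y, z in m, then the opening, from 0 (shut) to 1 (fully open). In form: [[ax, ay, az, tx, ty, tz, fingers], ...]. A call has 1 to 12 rows; each row shifts and turns the pose as measured when the row begins, along the tool's axes as they then stand; what a row does not reach is not made up. A row lasts 1/12 s, in which the tool goes at most 41.7 mm and 7.16 degrees, less where a joint would pass 70% of its speed; a pose out of reach is approached as far as the arm can. A call with a gripper value outside its range is refused whole. The fingers move at their own pace and stop on an object; "newtons" is the grip in N (left out, the last holds). Time passes only in rows, so rows that do not move let the fingers close. It gives the time, the measured TCP pose, the force and the opening at its end, in the units of the state.
- get_obs(): the state, without advancing time (a new reading comes with each control period).
- get_image(name): name is "scene" or "top"; returns the picture (384x512x3 uint8, red, green, blue); there is no depth.
- camera_params(name): a dict with "fovy" (degrees; the focal length in pixels is half the picture's height over the tangent of half this angle, whatever the lens; pixels are square), "cx", "cy" (the principal point, pixels), "R" (3x3) and "t" (3): a world point X has camera coordinates R X + t. Camera axes: x right, y down, z forward; pixel columns grow to the right and rows downward; lengths in mm; the calibration is good to about 2 mm. A picture is of the moment at which its call begins. camera_params takes no time and is no camera call.
- job.job_done(): hands the job in, once; it reports no verdict.
The state is a dict: "t": time; "joint_positions": joint angles; "dq": joint speeds; "tau": joint torques, N m; "position": TCP position; "eef_rot": TCP orientation; "ft_force": force on the tool from outside, world axes, zero at the start; "moment": the same for the moment, N m; "opening": opening from 0.0 (shut) to 1.0 (fully open).
Only numpy, scipy, OpenCV 4.12 (cv2) and the standard library are available. Lean on these libraries where they do the work, as an engineer would, in place of code of your own. Each camera call takes 0.05 s, during which the arm holds its last target. There are 200 camera calls.

## Working session

There is one attempt and no reset: what is moved stays moved. The work goes in short steps, Python scripts to look and compute and a tool call to move; the robot and the scene stay as the last step left them, time stands still between calls to the robot, and variables do not carry over. Pictures are saved under pics/ and viewed, about 12 in all and at most 16, crops included, and the job is handed in when it is done.

Besides the shell and the picture viewer there is one more tool, called after "Emit:" as name(argument=value, ...) on one line, values as JSON. arm_command: Moves the arm, as the interface text tells. Its arguments: {"type":"object","properties":{"steps":{"type":"array"},"newtons":{"type":"number"}},"required":["steps"]}

```bash
ls; mkdir -p pics; python3 - <<'E'
from cell import *
import cv2
for n in("scene","top"):
    im=get_image(n); cv2.imwrite(f"pics/{n}0.png",cv2.resize(im[:,:,::-1],(800,600),interpolation=cv2.INTER_CUBIC)); p=camera_params(n); print(n,p)
o=get_obs(); print(o["t"],o["position"],o["eef_rot"],o["opening"])
E
```

```text
pics
scene {'fovy': 45.098969201378694, 'cx': 253.20116585139212, 'cy': 190.7128477001978, 'R': array([[ 0.5314857 ,  0.84676951, -0.02245773],
       [ 0.48578394, -0.32641342, -0.81084415],
       [-0.69392861,  0.42004247, -0.58483109]]), 't': array([-254.40249566, -211.14882561, 1615.68467838])}
top {'fovy': 55.01737584256112, 'cx': 255.21028448910022, 'cy': 185.72555330170786, 'R': array([[-0.02238185, -0.99939994,  0.02643502],
       [-0.99133732,  0.01876285, -0.12999336],
       [ 0.12941936, -0.02911551, -0.99116241]]), 't': array([-2.60096526e-01,  5.10013163e+02,  1.03176056e+03])}
0.1 [271.12563664 617.47073824 237.52329111] [[-9.15601044e-01  4.02086972e-01 -8.92171786e-04]
 [ 4.02087952e-01  9.15599261e-01 -1.80890960e-03]
 [ 8.95328430e-05 -2.01497105e-03 -9.99997966e-01]] 1.0033772625335715
```

View pics/top0.png

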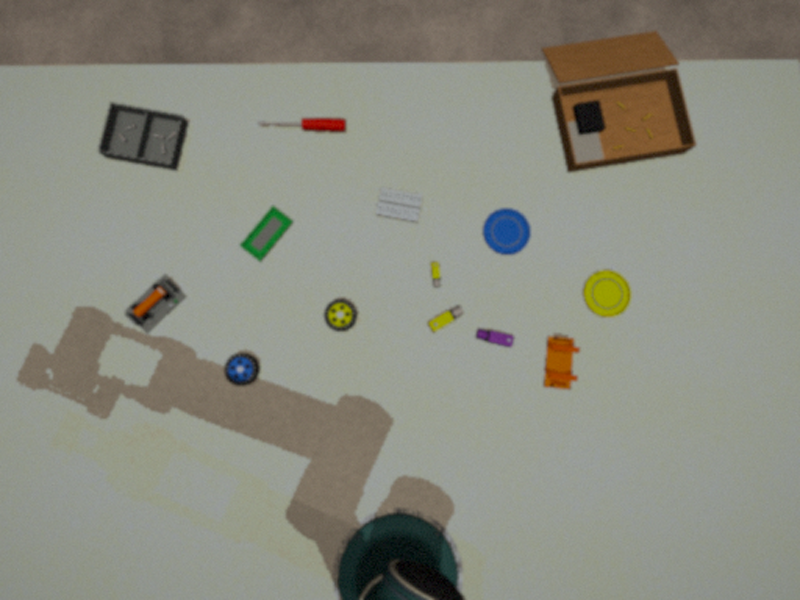

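View pics/scene0.png

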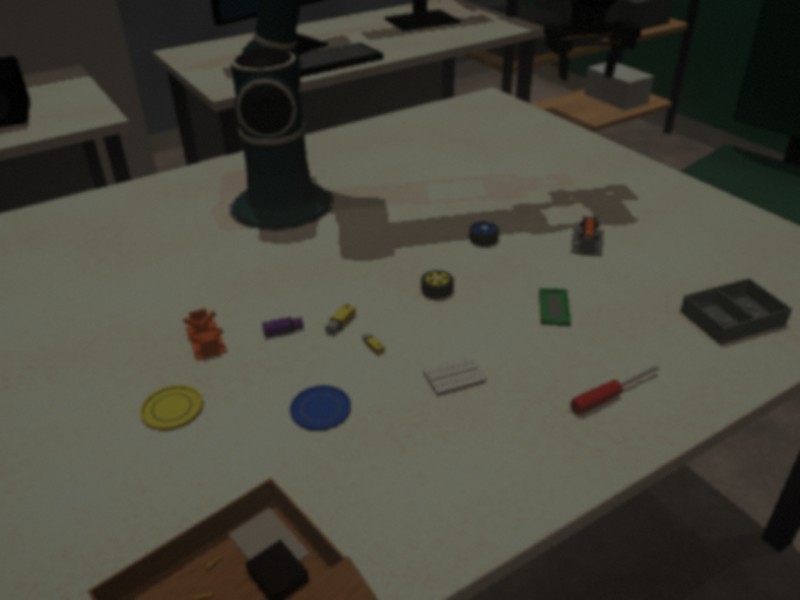

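```bash
cat > h.py <<'E'
import numpy as np,cv2
from cell import *
def cam(n):
    p=camera_params(n); f=192/np.tan(np.radians(p["fovy"])/2); return f,p["cx"],p["cy"],np.array(p["R"]),np.array(p["t"])
def proj(n,X):
    f,cx,cy,R,t=cam(n); c=R@np.array(X,float)+t; return np.array([cx+f*c[0]/c[2],cy+f*c[1]/c[2]])
def unproj(n,u,v,z):
    f,cx,cy,R,t=cam(n); d=R.T@np.array([(u-cx)/f,(v-cy)/f,1]); C=-R.T@t; return C+d*(z-C[2])/d[2]
def tiles(n,cs,out,w=64,h=48,s=6,im=None):
    im=get_image(n) if im is None else im
    T=[]
    for (u,v) in cs:
        x0,y0=int(u-w/2),int(v-h/2)
        c=cv2.convertScaleAbs(im[y0:y0+h,x0:x0+w,::-1],alpha=1.4); c=cv2.resize(c,None,fx=s,fy=s,interpolation=cv2.INTER_CUBIC)
        for k in range(0,w,10): cv2.putText(c,str(x0+k),(int((k+.5)*s),10),0,.35,(0,0,255)); cv2.line(c,(int((k+.5)*s),12),(int((k+.5)*s),18),(0,0,255))
        for k in range(0,h,10): cv2.putText(c,str(y0+k),(0,int((k+.5)*s)+4),0,.35,(0,0,255)); cv2.line(c,(26,int((k+.5)*s)),(32,int((k+.5)*s)),(0,0,255))
        T.append(c)
    cv2.imwrite(out,np.vstack([np.hstack(T[i:i+2]) for i in range(0,len(T),2)])); return im
def blob(im,lo,hi,box,smin=90,vmin=40):
    x0,y0,x1,y1=box; H=cv2.cvtColor(im,cv2.COLOR_RGB2HSV)[y0:y1,x0:x1]
    m=((H[...,0]>=lo)&(H[...,0]<=hi)&(H[...,1]>=smin)&(H[...,2]>=vmin)).astype(np.uint8)
    n,l,st,ce=cv2.connectedComponentsWithStats(m); i=1+np.argmax(st[1:,4])
    ys,xs=np.where(l==i); P=np.c_[xs+x0,ys+y0].astype(float); c=P.mean(0); e=np.linalg.eigh(np.cov((P-c).T)); d=e[1][:,1]
    return c,d,2*np.sqrt(3*e[0]),len(P)
E
cat > m1.py <<'E'
from h import *
tiles("top",[(99,194),(285,204),(359,231),(171,149)],"pics/t1.png"); 
im=get_image("top"); sc=get_image("scene"); np.savez("im0.npz",top=im,scene=sc)
def rep(name,lo,hi,bt,z,s=90,cam="top",im=im):
    c,d,e,n=blob(im,lo,hi,bt,s); X=unproj(cam,*c,z)
    a=unproj(cam,*(c+d*5),z)-unproj(cam,*(c-d*5),z); print(name,cam,c.round(1),n,e.round(1),X.round(1),"ang",np.degrees(np.arctan2(a[1],a[0])).round(1))
rep("hubY",20,35,(200,185,236,218),26); rep("hubB",100,130,(140,222,170,250),26)
rep("dishY",20,35,(368,165,410,208),5); rep("dishB",100,130,(304,128,344,168),5)
rep("motorbox",20,35,(268,192,300,214),18); rep("small",20,35,(272,164,284,188),12)
rep("tray",40,85,(150,128,192,170),6,60); rep("cell",5,18,(80,176,120,214),36); rep("holder",3,18,(344,210,374,252),20)
k=.64; sb=lambda *b:tuple(int(q*k) for q in b)
rep("hubY",20,35,sb(410,260,465,305),26,cam="scene",im=sc); rep("hubB",100,130,sb(460,215,505,250),26,cam="scene",im=sc)
rep("dishY",20,35,sb(130,375,215,440),5,cam="scene",im=sc); rep("dishB",100,130,sb(280,375,360,440),5,cam="scene",im=sc)
rep("motorbox",20,35,sb(320,300,360,335),12,cam="scene",im=sc);rep("tray",40,85,sb(530,280,580,330),6,60,cam="scene",im=sc);rep("cell",3,18,sb(570,210,610,245),34,cam="scene",im=sc);rep("holder",3,18,sb(175,300,235,365),20,cam="scene",im=sc)
E
python3 m1.py
```

```text
hubY top [217.1 201.1] 212 [14.9 15.3] [468.3  99.9  26. ] ang 76.9
hubB top [153.3 235.9] 205 [14.5 15.4] [372.9 281.3  26. ] ang 157.9
dishY top [388.1 187.5] 735 [25.9 27.2] [ 500.6 -409.4    5. ] ang 49.0
dishB top [323.9 147.8] 676 [25.1 25.7] [ 625.2 -221.8    5. ] ang 56.4
motorbox top [282.1 205. ] 129 [ 7.8 16.5] [453.8 -88.3  18. ] ang 118.5
small top [278.3 173. ] 58 [ 5.3 10.7] [549.4 -80.8  12. ] ang -175.1
tray top [170.  148.9] 426 [19.  36.4] [628.9 240.1   6. ] ang 140.4
cell top [ 95.1 193.1] 196 [ 7.8 25.8] [497.1 444.8  36. ] ang 133.0
holder top [357.9 231.5] 596 [18.3 33. ] [ 372.1 -305.9   20. ] ang 173.1
hubY scene [279.5 178.2] 129 [ 8.8 15.1] [468.6  95.3  26. ] ang -125.0
hubB scene [309.7 146.2] 50 [ 5.5 12.8] [375.  275.9  26. ] ang -123.3
dishY scene [109.3 260.3] 897 [23.8 36. ] [ 501.8 -414.9    5. ] ang -95.6
dishB scene [204.7 260.6] 806 [23.5 32.8] [ 627.2 -227.1    5. ] ang -110.3
motorbox scene [220.  200.9] 128 [10.  12.9] [451.6 -89.4  12. ] ang -65.8
tray scene [354.5 195.9] 338 [20.2 25.8] [631.2 233.6   6. ] ang -28.4
cell scene [376.8 145.3] 91 [ 7.1 12.6] [497.9 442.1  34. ] ang -46.6
holder scene [130.4 213.7] 609 [19.8 30.5] [ 379.5 -316.    20. ] ang -8.1
```

View pics/t1.png

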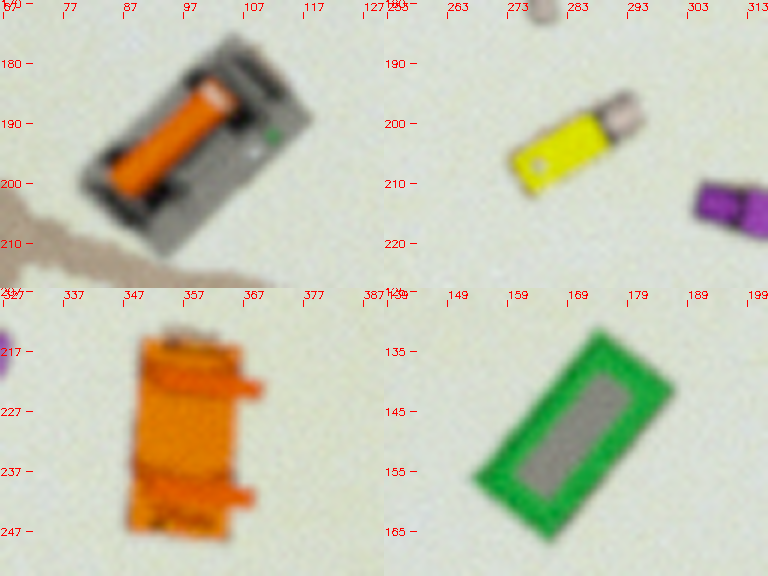

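```bash
cat > plan.py <<'E'
import sys; from h import *
# plan.py x y z yaw(deg of tool y, mod 180): tool-frame distance to go
def plan(x,y,z,yaw):
    o=get_obs(); R=np.array(o["eef_rot"]); p=np.array(o["position"])
    a=np.radians(yaw); Y=np.array([np.cos(a),np.sin(a),0])
    if Y@R[:,1]<0: Y=-Y
    Rt=np.c_[np.cross(Y,[0,0,-1]),Y,[0,0,-1]]
    w=np.degrees(cv2.Rodrigues(R.T@Rt)[0].ravel()); d=R.T@(np.array([x,y,z])-p)
    n=max(np.ceil(np.abs(w).max()/6.5),np.ceil(np.linalg.norm(d)/38),1)
    print("t %.2f pos %s open %.2f F %s q6 %.2f"%(o["t"],p.round(1),o["opening"],np.array(o["ft_force"]).round(1),o["joint_positions"][5]))
    print("turn",w.round(1),"shift mm",d.round(1),"shift in target axes",(Rt.T@(np.array([x,y,z])-p)).round(1),"n",n)
if __name__=="__main__": plan(*map(float,sys.argv[1:5]))
E
python3 - <<'E'
from h import *
for n,u,v,z in [("holder c",356.8,231.5,4),("h top",357.75,216,4),("h bot",355.75,247.25,4),("charger c",99.1,194.2,4),("ch a",111.2,182.5,4),("ch b",87,205.7,4),("motor c",285,202.8,12),("m tail",274.5,209,12),("m can",295.5,196,12),("tray a",180,140,6),("tray b",160.3,160.5,6)]:
    print(n,unproj("top",u,v,z).round(1))
E
python3 plan.py 374 279 60 66
```

```text
holder c [ 372.2 -307.6    4. ]
h top [ 417.7 -313.1    4. ]
h bot [ 326.6 -301.8    4. ]
charger c [497.4 445.9   4. ]
ch a [531.3 411.8   4. ]
ch b [464.3 479.7   4. ]
motor c [460.5 -97.8  12. ]
m tail [442.9 -66.4  12. ]
m can [ 479.9 -129.4   12. ]
tray a [655.9 210.7   6. ]
tray b [594.3 268.6   6. ]
t 0.25 pos [271.3 617.7 238.1] open 1.01 F [ 0.6 -0.1 -0.6] q6 -0.04
turn [-0.1 -0.   0.3] shift mm [-230.3 -268.7  178.3] shift in target axes [-231.6 -267.7  178.1] n 11.0
```

Emit:
arm_command(steps=[[0,0,0,-0.021,-0.0245,0.016,1],[0,0,0,-0.021,-0.0245,0.016,1],[0,0,0,-0.021,-0.0245,0.016,1],[0,0,0,-0.021,-0.0245,0.016,1],[0,0,0,-0.021,-0.0245,0.016,1],[0,0,0,-0.021,-0.0245,0.016,1],[0,0,0,-0.021,-0.0245,0.016,1],[0,0,0,-0.021,-0.0245,0.016,1],[0,0,0,-0.021,-0.0245,0.016,1],[0,0,0,-0.021,-0.0245,0.016,1],[0,0,0,-0.021,-0.0245,0.016,1],[0,0,0,0,0,0,1]], newtons=20)

```text
t: 1.25
position: [376.7, 270.0, 54.4]
eef_rot: [[-0.919, 0.395, 0.003], [0.395, 0.919, 0.009], [0.001, 0.009, -1.0]]
ft_force: [-0.8, -0.2, -0.7]
opening: 1.0
```

```bash
python3 plan.py 374 279 60 66; python3 -c "
from h import *
tiles('top',[(153,230)],'pics/a1.png',w=100,h=70,s=7)"
```

```text
t 1.25 pos [376.7 270.   54.4] open 1.00 F [-0.8 -0.2 -0.7] q6 -0.61
turn [ 0.5 -0.1  0.7] shift mm [ 6.1  7.2 -5.5] shift in target axes [ 6.2  7.1 -5.6] n 1.0
```

View pics/a1.png

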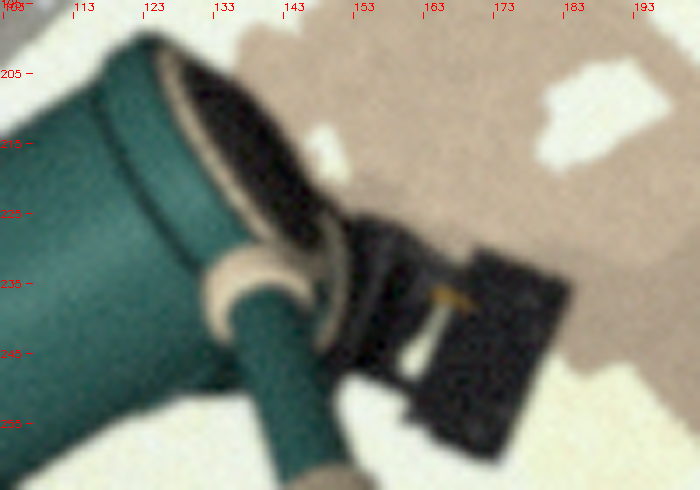

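The top view is blocked by the arm here: the wheel under the gripper (about 152–185, 225–260) is hidden. I'll descend on the estimate.

Emit:
arm_command(steps=[[0.5,0,0.7,0.006,0.007,0,1],[0,0,0,0,0,0.016,1],[0,0,0,0,0,0.016,1],[0,0,0,0,0,0.013,1],[0,0,0,0,0,0,1]])

```text
t: 1.72
position: [379.0, 287.7, 14.5]
eef_rot: [[-0.912, 0.41, 0.009], [0.411, 0.912, 0.011], [-0.004, 0.014, -1.0]]
ft_force: [-0.6, -0.8, -0.6]
opening: 0.999
```

```bash
python3 plan.py 374 279 8 66; python3 -c "
from h import *
print(proj('scene',[374,279,20]))
tiles('scene',[(310,140)],'pics/a2.png',w=80,h=60,s=8)"
```

```text
t 1.72 pos [379.  287.7  14.5] open 1.00 F [-0.6 -0.8 -0.6] q6 -0.56
turn [ 0.8  0.2 -0.2] shift mm [  1.  -10.1   6.4] shift in target axes [  1.  -10.    6.5] n 1.0
[310.19952159 147.45084718]
```

View pics/a2.png

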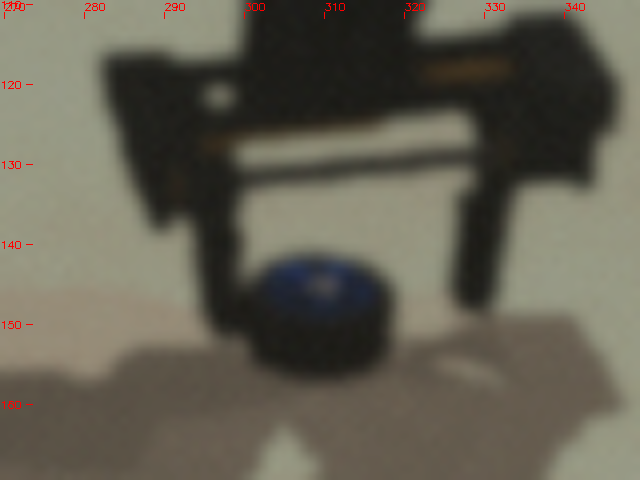

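The scene view shows the blue wheel (309,148) sitting close to the left finger (297) with the right finger at 328, so the arm is about 10 mm off along the jaws, as the pose says. Correct, settle, then close.

Emit:
arm_command(steps=[[0.8,0,0,0.001,-0.01,0,1],[0,0,0,0,0,0,1],[0,0,0,0,0,0,1]])

```text
t: 2.02
position: [375.8, 281.8, 18.4]
eef_rot: [[-0.913, 0.408, 0.008], [0.408, 0.913, 0.001], [-0.007, 0.004, -1.0]]
ft_force: [0.0, 0.8, -0.4]
opening: 1.001
```

```bash
python3 plan.py 374 279 8 66
```

```text
t 2.02 pos [375.8 281.8  18.4] open 1.00 F [ 0.   0.8 -0.4] q6 -0.55
turn [ 0.2  0.4 -0.1] shift mm [ 0.5 -3.4 10.4] shift in target axes [ 0.5 -3.3 10.4] n 1.0
```

Emit:
arm_command(steps=[[0,0,0,0,-0.003,0.006,1],[0,0,0,0,0,0.004,1],[0,0,0,0,0,0.002,0.6],[0,0,0,0,0,0,0.6],[0,0,0,0,0,0,0.5],[0,0,0,0,0,0,0.5],[0,0,0,0,0,0,0.5]], newtons=20)

```text
t: 2.6
position: [375.8, 279.6, 7.4]
eef_rot: [[-0.912, 0.409, 0.011], [0.409, 0.913, 0.003], [-0.009, 0.007, -1.0]]
ft_force: [0.2, -0.7, 0.8]
opening: 0.678
```

```bash
python3 plan.py 374 279 8 66
```

```text
t 2.60 pos [375.8 279.6   7.4] open 0.68 F [ 0.2 -0.7  0.8] q6 -0.56
turn [ 0.4  0.5 -0.1] shift mm [ 1.4 -1.3 -0.7] shift in target axes [ 1.4 -1.3 -0.6] n 1.0
```

Emit:
arm_command(steps=[[0,0,0,0,0,-0.02,0.5],[0.4,0.5,0,0,0,-0.025,0.5],[0,0,0,0,0,-0.02,0.5]])

```text
t: 2.85
position: [370.7, 276.3, 68.8]
eef_rot: [[-0.912, 0.409, -0.011], [0.409, 0.912, -0.007], [0.008, -0.011, -1.0]]
ft_force: [0.8, -0.1, -0.4]
opening: 0.675
```

```bash
python3 plan.py 626 -224.5 60 66
```

```text
t 2.85 pos [370.7 276.3  68.8] open 0.67 F [ 0.8 -0.1 -0.4] q6 -0.56
turn [-0.6 -0.4 -0.2] shift mm [-438.  -352.4    9.4] shift in target axes [-437.  -353.7    8.8] n 15.0
```

Emit:
arm_command(steps=[[-0.6,-0.4,0,-0.015,-0.012,0,0.5],[0,0,0,-0.03,-0.024,0,0.5],[0,0,0,-0.03,-0.024,0,0.5],[0,0,0,-0.03,-0.024,0,0.5],[0,0,0,-0.03,-0.024,0,0.5],[0,0,0,-0.03,-0.024,0,0.5],[0,0,0,-0.03,-0.024,0,0.5],[0,0,0,-0.03,-0.024,0,0.5],[0,0,0,-0.03,-0.024,0,0.5],[0,0,0,-0.03,-0.024,0,0.5],[0,0,0,-0.03,-0.024,0,0.5],[0,0,0,-0.03,-0.024,0,0.5]])

```text
t: 3.85
position: [584.9, -125.0, 75.8]
eef_rot: [[-0.917, 0.399, 0.014], [0.399, 0.917, 0.01], [-0.009, 0.014, -1.0]]
ft_force: [-0.7, 0.3, 0.2]
opening: 0.675
```

```bash
python3 plan.py 626 -224.5 60 66
```

```text
t 3.85 pos [ 584.9 -125.    75.8] open 0.67 F [-0.7  0.3  0.2] q6 -1.43
turn [0.8 0.5 0.5] shift mm [-77.2 -75.   15.4] shift in target axes [-78.  -74.2  15.8] n 3.0
```

Emit:
arm_command(steps=[[0.8,0.5,0.5,-0.03,-0.029,0.005,0.5],[0,0,0,-0.025,-0.025,0.005,0.5],[0,0,0,-0.014,-0.013,0.004,0.5],[0,0,0,-0.005,-0.004,0,0.5],[0,0,0,0,0,0,0.5],[0,0,0,0,0,0,0.5]])

```text
t: 4.35
position: [627.4, -231.1, 60.7]
eef_rot: [[-0.91, 0.416, 0.003], [0.416, 0.91, -0.002], [-0.003, -0.0, -1.0]]
ft_force: [-0.4, 0.5, -0.0]
opening: 0.676
```

```bash
python3 plan.py 626 -224.5 12 66
```

```text
t 4.35 pos [ 627.4 -231.1   60.7] open 0.68 F [-0.4  0.5 -0. ] q6 -1.53
turn [-0.   0.2 -0.6] shift mm [ 4.2  5.5 48.7] shift in target axes [ 4.   5.5 48.7] n 2.0
```

Emit:
arm_command(steps=[[0,0,0,0.004,0.005,0.015,0.5],[0,0,0,0,0,0.016,0.5],[0,0,0,0,0,0.01,0.5],[0,0,0,0,0,0.003,0.5],[0,0,0,0,0,0,0.5],[0,0,0,0,0,0,0.5]])

```text
t: 4.85
position: [624.0, -216.5, 17.1]
eef_rot: [[-0.912, 0.41, 0.002], [0.41, 0.912, 0.0], [-0.001, 0.001, -1.0]]
ft_force: [0.4, -0.6, -0.6]
opening: 0.675
```

```bash
python3 plan.py 626 -224.5 11 66
```

```text
t 4.85 pos [ 624.  -216.5   17.1] open 0.67 F [ 0.4 -0.6 -0.6] q6 -1.52
turn [ 0.1  0.1 -0.2] shift mm [-5.1 -6.5  6.1] shift in target axes [-5.1 -6.5  6.1] n 1.0
```

Emit:
arm_command(steps=[[0,0,0,-0.003,-0.004,0.002,0.5],[0,0,0,0,0,0.001,0.5],[0,0,0,0,0,0,0.5],[0,0,0,0,0,0,0.5]])

```text
t: 5.18
position: [626.7, -221.4, 16.5]
eef_rot: [[-0.913, 0.409, 0.005], [0.409, 0.913, -0.001], [-0.005, 0.001, -1.0]]
ft_force: [-0.8, -1.1, -0.2]
opening: 0.675
```

```bash
python3 plan.py 626 -224.5 11 66
```

```text
t 5.18 pos [ 626.7 -221.4   16.5] open 0.67 F [-0.8 -1.1 -0.2] q6 -1.53
turn [ 0.1  0.3 -0.1] shift mm [-0.6 -3.1  5.5] shift in target axes [-0.6 -3.1  5.5] n 1.0
```

Emit:
arm_command(steps=[[0,0,0,0,-0.002,0.003,0.5],[0,0,0,0,0,0.002,0.5],[0,0,0,0,0,0.001,0.5],[0,0,0,0,0,0,0.5]])

```text
t: 5.52
position: [626.8, -224.5, 11.1]
eef_rot: [[-0.912, 0.41, 0.007], [0.41, 0.912, -0.002], [-0.007, 0.001, -1.0]]
ft_force: [-0.2, 1.6, -0.2]
opening: 0.673
```

```bash
python3 plan.py 626 -224.5 11 66
```

```text
t 5.52 pos [ 626.8 -224.5   11.1] open 0.67 F [-0.2  1.6 -0.2] q6 -1.53
turn [ 0.1  0.4 -0.2] shift mm [ 0.7 -0.3  0.1] shift in target axes [ 0.7 -0.3  0.1] n 1.0
```

Emit:
arm_command(steps=[[0,0,0,0,0,0.0005,0.5],[0,0,0,0,0,0,0.72],[0,0,0,0,0,0,0.8],[0,0,0,0,0,0,0.85],[0,0,0,0,0,-0.01,0.9],[0,0,0,0,0,-0.025,1],[0,0,0,0,0,-0.025,1]])

```text
t: 6.1
position: [621.4, -222.5, 66.0]
eef_rot: [[-0.912, 0.41, -0.005], [0.41, 0.912, 0.003], [0.006, 0.001, -1.0]]
ft_force: [0.7, 0.6, 0.3]
opening: 0.994
```

```bash
python3 plan.py 459 -99 70 29
```

```text
t 6.10 pos [ 621.4 -222.5   66. ] open 0.99 F [0.7 0.6 0.3] q6 -1.53
turn [-0.1 -0.4 36.8] shift mm [198.7  46.   -2.7] shift in target axes [186.7 -82.2  -4. ] n 6.0
```

Emit:
arm_command(steps=[[0,-0.4,6,0.024,0.005,0,1],[0,0,6,0.028,0.003,0,1],[0,0,6,0.028,0,0,1],[0,0,6,0.028,-0.003,0,1],[0,0,6,0.028,-0.006,0,1],[0,0,5,0.028,-0.009,0,1],[0,0,1,0.02,-0.008,0,1],[0,0,0,0.005,-0.001,0,1],[0,0,0,0,0,0,1],[0,0,0,0,0,0,1]])

```text
t: 6.93
position: [471.7, -105.0, 80.3]
eef_rot: [[-0.47, 0.882, 0.028], [0.883, 0.47, -0.01], [-0.022, 0.02, -1.0]]
ft_force: [0.1, -0.7, -0.5]
opening: 1.0
```

```bash
python3 plan.py 458.5 -99 10 29; python3 -c "
from h import *
print(proj('scene',[458.5,-99,15]))
tiles('scene',[(224,195),(204,262)],'pics/a3.png',w=60,h=56,s=6.5)" || true
```

```text
t 6.93 pos [ 471.7 -105.    80.3] open 1.00 F [ 0.1 -0.7 -0.5] q6 -0.76
turn [ 1.1  1.3 -1. ] shift mm [ 13.  -10.2  69.8] shift in target axes [11.6 -8.6 70.3] n 2.0
[218.02211312 202.47909018]
```

Emit:
arm_command(steps=[[1.1,1.3,-1,0.006,-0.004,0.01,1],[0,0,0,0.004,-0.003,0.018,1],[0,0,0,0,0,0.015,1],[0,0,0,0,0,0.004,1],[0,0,0,0,0,0,1],[0,0,0,0,0,0,1]])

```text
t: 7.48
position: [468.0, -103.5, 31.9]
eef_rot: [[-0.488, 0.873, 0.001], [0.873, 0.488, 0.001], [0.001, 0.001, -1.0]]
ft_force: [0.2, -0.3, 0.3]
opening: 1.0
```

```bash
python3 plan.py 458.5 -99 8 29; python3 -c "
from h import *
tiles('scene',[(224,195),(204,262)],'pics/a3.png',w=60,h=60,s=6)"
```

```text
t 7.48 pos [ 468.  -103.5   31.9] open 1.00 F [ 0.2 -0.3  0.3] q6 -0.78
turn [ 0.1 -0.   0.2] shift mm [ 8.5 -6.2 23.9] shift in target axes [ 8.5 -6.2 23.9] n 1.0
```

View pics/a3.png

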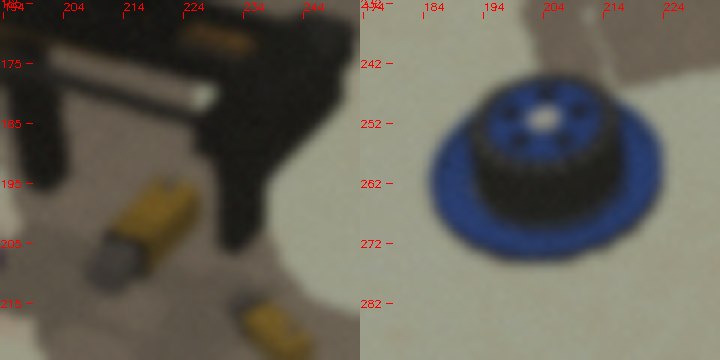

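The blue wheel sits inside its dish (wheel about 192–218, dish 185–224). The motor lies between the fingers, slightly nearer the left one. I'll correct and descend.

Emit:
arm_command(steps=[[0,0,0,0.006,-0.004,0.008,1],[0,0,0,0.002,-0.001,0.008,1],[0,0,0,0,0,0.004,1],[0,0,0,0,0,0.002,1],[0,0,0,0,0,0,1]])

```text
t: 7.95
position: [460.8, -99.1, 9.6]
eef_rot: [[-0.488, 0.873, 0.004], [0.873, 0.488, 0.0], [-0.002, 0.004, -1.0]]
ft_force: [-0.3, -0.2, 0.1]
opening: 0.996
```

```bash
python3 plan.py 458.5 -99 8 29
```

```text
t 7.95 pos [460.8 -99.1   9.6] open 1.00 F [-0.3 -0.2  0.1] q6 -0.78
turn [0.2 0.1 0.2] shift mm [ 1.2 -2.   1.6] shift in target axes [ 1.2 -2.   1.6] n 1.0
```

Emit:
arm_command(steps=[[0,0,0,0.001,-0.002,0.001,0.5],[0,0,0,0,0,0.001,0.3],[0,0,0,0,0,0,0.15],[0,0,0,0,0,0,0.15],[0,0,0,0,0,0,0.15],[0,0,0,0,0,0,0.15],[0,0,0,0,0,0,0.15],[0,0,0,0,0,0,0.15],[0,0,0,0,0,0,0.15]], newtons=15)

```text
t: 8.7
position: [459.5, -99.5, 8.5]
eef_rot: [[-0.488, 0.873, 0.006], [0.873, 0.488, -0.0], [-0.004, 0.005, -1.0]]
ft_force: [0.3, 0.5, -0.1]
opening: 0.348
```

```bash
python3 plan.py 630 237 60 50.4
```

```text
t 8.70 pos [459.5 -99.5   8.5] open 0.35 F [ 0.3  0.5 -0.1] q6 -0.78
turn [  0.3   0.3 -21.2] shift mm [210.2 313.4 -50.5] shift in target axes [ 83.1 367.9 -51.5] n 11.0
```

Emit:
arm_command(steps=[[0,0,0,0,0,0,0.15],[0,0,0,0,0,0,0.15],[0,0,0,0,0,0,0.15],[0,0,0,0,0,0,0.15]])

```text
t: 9.03
position: [459.6, -99.5, 8.6]
eef_rot: [[-0.488, 0.873, 0.007], [0.873, 0.488, -0.001], [-0.004, 0.005, -1.0]]
ft_force: [-0.0, 0.1, -0.1]
opening: 0.247
```

Emit:
arm_command(steps=[[0.2,0.3,0,0,0,-0.015,0.15],[0,0,0,0,0,-0.025,0.15],[0,0,-5,0,0,-0.015,0.15],[0,0,-6,0.01,0.02,0,0.15],[0,0,-6,0.008,0.034,0,0.15],[0,0,-4,0.008,0.036,0,0.15],[0,0,0,0.008,0.036,0,0.15],[0,0,0,0.008,0.036,0,0.15],[0,0,0,0.008,0.036,0,0.15],[0,0,0,0.008,0.036,0,0.15]])

```text
t: 9.87
position: [576.1, 114.9, 65.5]
eef_rot: [[-0.774, 0.634, -0.002], [0.634, 0.774, 0.002], [0.003, -0.0, -1.0]]
ft_force: [0.8, -1.2, 0.0]
opening: 0.246
```

```bash
python3 plan.py 630 237 60 50.4
```

```text
t 9.87 pos [576.1 114.9  65.5] open 0.25 F [ 0.8 -1.2  0. ] q6 -0.73
turn [-0.  -0.2  0.3] shift mm [ 35.7 128.6   5.6] shift in target axes [ 36.3 128.4   5.5] n 4.0
```

Emit:
arm_command(steps=[[0,0,0,0.01,0.036,0,0.15],[0,0,0,0.01,0.034,0,0.15],[0,0,0,0.008,0.028,0,0.15],[0,0,0,0.004,0.015,0,0.15],[0,0,0,0.002,0.005,0,0.15],[0,0,0,0,0,0,0.15],[0,0,0,0,0,0,0.15],[0,0,0,0,0,0,0.15]])

```text
t: 10.53
position: [627.5, 240.8, 63.5]
eef_rot: [[-0.778, 0.628, -0.002], [0.628, 0.778, 0.003], [0.003, 0.001, -1.0]]
ft_force: [0.4, -0.1, -0.1]
opening: 0.246
```

```bash
python3 plan.py 630 237 12 50.4
```

```text
t 10.53 pos [627.5 240.8  63.5] open 0.25 F [ 0.4 -0.1 -0.1] q6 -0.57
turn [ 0.  -0.2  0.7] shift mm [-4.5 -1.4 51.5] shift in target axes [-4.4 -1.3 51.5] n 2.0
```

Emit:
arm_command(steps=[[0,0,0.7,-0.003,-0.001,0.012,0.15],[0,0,0,0,0,0.014,0.15],[0,0,0,0,0,0.01,0.15],[0,0,0,0,0,0.004,0.15],[0,0,0,0,0,0,0.15],[0,0,0,0,0,0,0.15]])

```text
t: 11.03
position: [626.2, 231.3, 17.3]
eef_rot: [[-0.766, 0.643, -0.007], [0.643, 0.766, -0.0], [0.006, -0.005, -1.0]]
ft_force: [0.5, 0.6, 0.8]
opening: 0.248
```

```bash
python3 plan.py 630 237 12 50.4
```

```text
t 11.03 pos [626.2 231.3  17.3] open 0.25 F [0.5 0.6 0.8] q6 -0.56
turn [-0.3 -0.3 -0.4] shift mm [0.7 6.8 5.3] shift in target axes [0.7 6.8 5.3] n 1.0
```

Emit:
arm_command(steps=[[-0.3,-0.3,0,0,0.004,0.001,0.15],[0,0,0,0,0.001,0.001,0.15],[0,0,0,0,0,0.001,0.15],[0,0,0,0,0,0,0.15],[0,0,0,0,0,0,0.15]])

```text
t: 11.45
position: [630.4, 235.8, 14.6]
eef_rot: [[-0.766, 0.643, 0.002], [0.643, 0.766, 0.001], [-0.001, 0.002, -1.0]]
ft_force: [-0.4, 0.3, -0.7]
opening: 0.245
```

```bash
python3 plan.py 630 237 12 50.4;  python3 -c "
from h import *
tiles('scene',[(354,190)],'pics/a4.png',w=70,h=60,s=8)"
```

```text
t 11.45 pos [630.4 235.8  14.6] open 0.24 F [-0.4  0.3 -0.7] q6 -0.55
turn [ 0.1  0.  -0.4] shift mm [1.1 0.7 2.6] shift in target axes [1.1 0.7 2.6] n 1.0
```

View pics/a4.png

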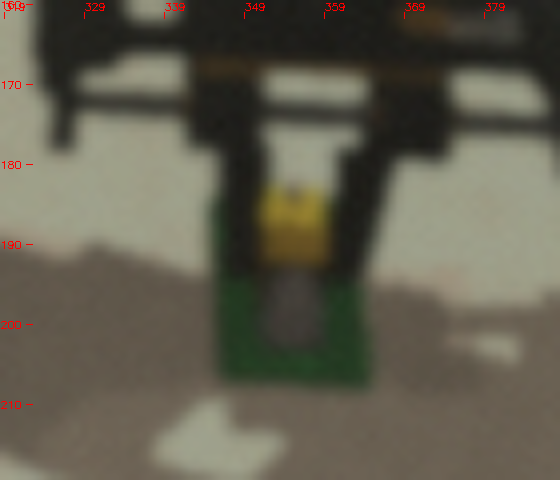

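The motor is centred across the tray (motor 351–359, tray 346–364), with its near end inside the rim (203 against 207). I'll lower and release.

Emit:
arm_command(steps=[[0,0,0,0.001,0,0.002,0.15],[0,0,0,0,0,0.001,0.15],[0,0,0,0,0,0.001,0.15],[0,0,0,0,0,0,0.15]])

```text
t: 11.83
position: [630.5, 237.1, 11.7]
eef_rot: [[-0.766, 0.643, 0.004], [0.643, 0.766, 0.002], [-0.002, 0.004, -1.0]]
ft_force: [-0.6, -0.5, -0.7]
opening: 0.248
```

```bash
python3 plan.py 630 237 11.5 50.4
```

```text
t 11.83 pos [630.5 237.1  11.7] open 0.25 F [-0.6 -0.5 -0.7] q6 -0.55
turn [ 0.2  0.1 -0.4] shift mm [ 0.3 -0.4  0.2] shift in target axes [ 0.3 -0.4  0.2] n 1.0
```

Release, rise, and then go to the yellow wheel.

Emit:
arm_command(steps=[[0,0,0,0,0,0.0005,0.25],[0,0,0,0,0,0,0.35],[0,0,0,0,0,0,0.45],[0,0,0,0,0,-0.001,0.5],[0,0,0,0,0,-0.01,0.7],[0,0,0,0,0,-0.025,1],[0,0,0,0,0,-0.025,1]])

```text
t: 12.42
position: [625.0, 235.1, 67.5]
eef_rot: [[-0.766, 0.643, -0.009], [0.643, 0.766, -0.002], [0.005, -0.007, -1.0]]
ft_force: [0.6, -0.5, 0.9]
opening: 0.679
```

```bash
python3 plan.py 468.5 97.7 60 50.4
```

```text
t 12.42 pos [625.  235.1  67.5] open 0.68 F [ 0.6 -0.5  0.9] q6 -0.55
turn [-0.4 -0.3 -0.4] shift mm [  31.5 -205.8    9.2] shift in target axes [  33.  -205.6    7.5] n 6.0
```

Emit:
arm_command(steps=[[-0.4,-0.3,-0.4,0.003,-0.025,0,1],[0,0,0,0.005,-0.036,0,1],[0,0,0,0.006,-0.036,0,1],[0,0,0,0.006,-0.036,0,1],[0,0,0,0.005,-0.032,0,1],[0,0,0,0.004,-0.02,0,1],[0,0,0,0.002,-0.01,0,1],[0,0,0,0,0,0,1],[0,0,0,0,0,0,1],[0,0,0,0,0,0,1]])

```text
t: 13.25
position: [481.5, 104.0, 80.4]
eef_rot: [[-0.771, 0.636, 0.026], [0.636, 0.771, 0.007], [-0.016, 0.023, -1.0]]
ft_force: [0.8, 0.3, 0.0]
opening: 0.999
```

```bash
python3 plan.py 468.5 97.7 8 50.4
```

```text
t 13.25 pos [481.5 104.   80.4] open 1.00 F [0.8 0.3 0. ] q6 -0.72
turn [1.3 0.9 0.1] shift mm [  7.1 -14.8  72. ] shift in target axes [  5.9 -13.1  72.4] n 2.0
```

Emit:
arm_command(steps=[[1.3,0.9,0,0.004,-0.008,0.01,1],[0,0,0,0.001,-0.003,0.018,1],[0,0,0,0,0,0.015,1],[0,0,0,0,0,0.004,1],[0,0,0,0,0,0,1],[0,0,0,0,0,0,1]])

```text
t: 13.75
position: [476.6, 102.0, 31.4]
eef_rot: [[-0.774, 0.633, -0.001], [0.633, 0.774, -0.0], [0.0, -0.001, -1.0]]
ft_force: [-0.1, -0.0, -0.3]
opening: 0.997
```

```bash
python3 plan.py 468.5 97.7 8 50.4
```

```text
t 13.75 pos [476.6 102.   31.4] open 1.00 F [-0.1 -0.  -0.3] q6 -0.73
turn [-0.  -0.   0.3] shift mm [ 3.5 -8.5 23.4] shift in target axes [ 3.5 -8.5 23.4] n 1.0
```

Emit:
arm_command(steps=[[0,0,0,0.003,-0.006,0.001,1],[0,0,0,0,-0.002,0.007,1],[0,0,0,0,0,0.007,1],[0,0,0,0,0,0.004,1],[0,0,0,0,0,0.002,1],[0,0,0,0,0,0,1]])

```text
t: 14.25
position: [470.4, 97.9, 10.1]
eef_rot: [[-0.774, 0.633, 0.002], [0.633, 0.774, 0.0], [-0.002, 0.001, -1.0]]
ft_force: [-0.0, -0.0, 0.2]
opening: 1.004
```

```bash
python3 plan.py 468.5 97.7 8 50.4
```

```text
t 14.25 pos [470.4  97.9  10.1] open 1.00 F [-0.  -0.   0.2] q6 -0.73
turn [0.1 0.1 0.4] shift mm [ 1.3 -1.4  2.1] shift in target axes [ 1.3 -1.4  2.1] n 1.0
```

Emit:
arm_command(steps=[[0,0,0,0.001,-0.001,0.001,0.6],[0,0,0,0,0,0.001,0.5],[0,0,0,0,0,0,0.5],[0,0,0,0,0,0,0.5],[0,0,0,0,0,0,0.5],[0,0,0,0,0,0,0.5],[0,0,0,0,0,0,0.5]], newtons=20)

```text
t: 14.83
position: [469.4, 97.8, 8.4]
eef_rot: [[-0.774, 0.633, 0.003], [0.633, 0.774, 0.0], [-0.002, 0.002, -1.0]]
ft_force: [-0.2, 0.1, -0.3]
opening: 0.677
```

```bash
python3 plan.py 501 -412 60 50.4
```

```text
t 14.83 pos [469.4  97.8   8.4] open 0.68 F [-0.2  0.1 -0.3] q6 -0.73
turn [0.1 0.1 0.3] shift mm [-347.2 -374.6  -51.6] shift in target axes [-349.3 -372.6  -51.6] n 14.0
```

Emit:
arm_command(steps=[[0,0,0,0,0,-0.015,0.5],[0,0,0,0,0,-0.025,0.5],[0,0,0,-0.005,-0.005,-0.015,0.5],[0,0,0,-0.018,-0.019,0,0.5],[0,0,0,-0.026,-0.028,0,0.5],[0,0,0,-0.026,-0.028,0,0.5],[0,0,0,-0.026,-0.028,0,0.5],[0,0,0,-0.026,-0.028,0,0.5],[0,0,0,-0.026,-0.028,0,0.5],[0,0,0,-0.026,-0.028,0,0.5],[0,0,0,-0.026,-0.028,0,0.5],[0,0,0,-0.026,-0.028,0,0.5]])

```text
t: 15.83
position: [493.8, -248.2, 67.8]
eef_rot: [[-0.782, 0.623, 0.008], [0.623, 0.782, 0.001], [-0.006, 0.005, -1.0]]
ft_force: [0.7, 0.7, 0.3]
opening: 0.675
```

```bash
python3 plan.py 501 -412 60 50.4
```

```text
t 15.83 pos [ 493.8 -248.2   67.8] open 0.68 F [0.7 0.7 0.3] q6 -1.42
turn [0.3 0.3 1.1] shift mm [-107.5 -123.7    7.8] shift in target axes [-109.9 -121.6    7.8] n 5.0
```

Emit:
arm_command(steps=[[0.3,0.3,1,-0.026,-0.03,0,0.5],[0,0,0,-0.025,-0.028,0,0.5],[0,0,0,-0.022,-0.025,0,0.5],[0,0,0,-0.015,-0.018,0,0.5],[0,0,0,-0.007,-0.009,0,0.5],[0,0,0,-0.003,-0.003,0,0.5],[0,0,0,0,0,0,0.5],[0,0,0,0,0,0,0.5],[0,0,0,0,0,0,0.5]])

```text
t: 16.58
position: [496.4, -411.7, 67.3]
eef_rot: [[-0.766, 0.643, 0.001], [0.643, 0.766, -0.001], [-0.002, -0.0, -1.0]]
ft_force: [0.1, 0.9, -1.6]
opening: 0.677
```

```bash
python3 plan.py 501 -412 12 50.4
```

```text
t 16.58 pos [ 496.4 -411.7   67.3] open 0.68 F [ 0.1  0.9 -1.6] q6 -1.60
turn [-0.   0.1 -0.4] shift mm [-3.6  2.7 55.3] shift in target axes [-3.8  2.7 55.3] n 2.0
```

Emit:
arm_command(steps=[[0,0,0,-0.003,0.002,0.012,0.5],[0,0,0,0,0,0.014,0.5],[0,0,0,0,0,0.012,0.5],[0,0,0,0,0,0.005,0.5],[0,0,0,0,0,0,0.5],[0,0,0,0,0,0,0.5]])

```text
t: 17.08
position: [500.2, -404.6, 17.7]
eef_rot: [[-0.77, 0.638, -0.002], [0.638, 0.77, 0.003], [0.003, 0.001, -1.0]]
ft_force: [-0.1, 0.3, -0.4]
opening: 0.677
```

```bash
python3 plan.py 501 -412 12 50.4
```

```text
t 17.08 pos [ 500.2 -404.6   17.7] open 0.68 F [-0.1  0.3 -0.4] q6 -1.60
turn [ 0.1 -0.2 -0.1] shift mm [-5.3 -5.2  5.7] shift in target axes [-5.3 -5.1  5.7] n 1.0
```

Emit:
arm_command(steps=[[0,0,0,-0.004,-0.004,0.002,0.5],[0,0,0,-0.001,0,0.001,0.5],[0,0,0,0,0,0.002,0.5],[0,0,0,0,0,0.001,0.5],[0,0,0,0,0,0,0.5]])

```text
t: 17.5
position: [502.0, -412.2, 11.6]
eef_rot: [[-0.77, 0.638, -0.001], [0.638, 0.77, 0.002], [0.003, 0.001, -1.0]]
ft_force: [0.8, -0.3, -0.9]
opening: 0.677
```

```bash
python3 plan.py 501 -412 11.5 50.4
```

```text
t 17.50 pos [ 502.  -412.2   11.6] open 0.68 F [ 0.8 -0.3 -0.9] q6 -1.61
turn [ 0.  -0.1 -0.1] shift mm [ 0.9 -0.5  0.1] shift in target axes [ 0.9 -0.5  0.1] n 1.0
```

Emit:
arm_command(steps=[[0,0,0,0,0,0.0005,0.5],[0,0,0,0,0,0,0.72],[0,0,0,0,0,0,0.8],[0,0,0,0,0,0,0.85],[0,0,0,0,0,-0.01,0.9],[0,0,0,0,0,-0.025,1],[0,0,0,0,0,-0.025,1],[0,0,0,0,0,-0.02,1]])

```text
t: 18.17
position: [499.0, -409.9, 90.3]
eef_rot: [[-0.769, 0.639, -0.009], [0.639, 0.769, 0.009], [0.012, 0.001, -1.0]]
ft_force: [0.4, -0.9, -0.1]
opening: 0.999
```

```bash
python3 plan.py 498 443 90 43
```

```text
t 18.17 pos [ 499.  -409.9   90.3] open 1.00 F [ 0.4 -0.9 -0.1] q6 -1.61
turn [ 0.  -0.7  7.3] shift mm [545.4 655.7   7.9] shift in target axes [6.244e+02 5.810e+02 3.000e-01] n 23.0
```

Emit:
arm_command(steps=[[0,-0.7,4,0.012,0.014,0,1],[0,0,3.3,0.022,0.024,0,1],[0,0,0,0.028,0.026,0,1],[0,0,0,0.028,0.026,0,1],[0,0,0,0.028,0.026,0,1],[0,0,0,0.028,0.026,0,1],[0,0,0,0.028,0.026,0,1],[0,0,0,0.028,0.026,0,1],[0,0,0,0.028,0.026,0,1],[0,0,0,0.028,0.026,0,1],[0,0,0,0.028,0.026,0,1],[0,0,0,0.028,0.026,0,1]])

```text
t: 19.17
position: [511.9, 26.5, 108.3]
eef_rot: [[-0.667, 0.745, 0.034], [0.745, 0.667, -0.02], [-0.037, 0.012, -0.999]]
ft_force: [0.3, 0.9, -0.7]
opening: 1.001
```

```bash
python3 plan.py 498 443 90 43; python3 -c "
from h import *
tiles('scene',[(109,260),(204,262),(354,195),(376,150)],'pics/a5.png',w=60,h=48,s=6)"
```

```text
t 19.17 pos [511.9  26.5 108.3] open 1.00 F [ 0.3  0.9 -0.7] q6 -0.70
turn [ 0.7  2.1 -1.2] shift mm [320.  267.4   9.6] shift in target axes [314.1 273.9  18.3] n 11.0
```

View pics/a5.png

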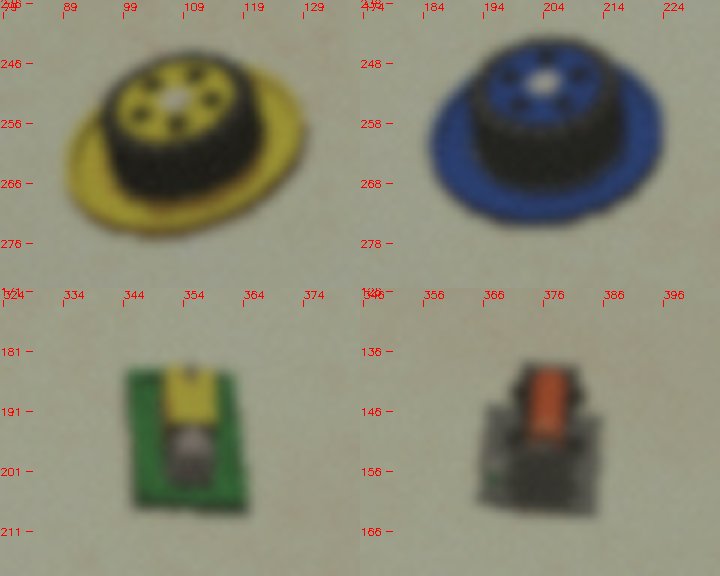

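Both wheels sit inside their dishes with the rim showing all round, and the motor lies inside the tray. The cell is still in its cradle. On to the charger.

Emit:
arm_command(steps=[[0.7,2,-1,0.028,0.024,0,1],[0,0,0,0.028,0.025,0,1],[0,0,0,0.028,0.025,0,1],[0,0,0,0.028,0.025,0,1],[0,0,0,0.028,0.025,0,1],[0,0,0,0.028,0.025,0,1],[0,0,0,0.028,0.025,0,1],[0,0,0,0.028,0.025,0,1],[0,0,0,0.026,0.023,0,1],[0,0,0,0.018,0.016,0,1],[0,0,0,0.01,0.008,0,1],[0,0,0,0,0,0,1]])

```text
t: 20.22
position: [502.6, 423.7, 122.5]
eef_rot: [[-0.689, 0.725, 0.016], [0.725, 0.689, 0.01], [-0.004, 0.019, -1.0]]
ft_force: [0.0, 0.1, 0.2]
opening: 1.006
```

```bash
python3 plan.py 497.5 443.5 60 43
```

```text
t 20.22 pos [502.6 423.7 122.5] open 1.01 F [0.  0.1 0.2] q6 -0.09
turn [1.1 0.2 0.5] shift mm [18.1  8.8 62.6] shift in target axes [18.   9.8 62.5] n 2.0
```

Emit:
arm_command(steps=[[1.1,0.2,0.5,0.012,0.005,0.008,1],[0,0,0,0.002,0.002,0.018,1],[0,0,0,0,0,0.018,1],[0,0,0,0,0,0.005,1],[0,0,0,0,0,0,1],[0,0,0,0,0,0,1],[0,0,0,0,0,0,1]])

```text
t: 20.8
position: [500.9, 432.2, 76.5]
eef_rot: [[-0.68, 0.733, 0.002], [0.733, 0.68, -0.003], [-0.003, -0.001, -1.0]]
ft_force: [-0.2, -0.3, 0.9]
opening: 0.997
```

```bash
python3 plan.py 497.5 443.5 45 43
```

```text
t 20.80 pos [500.9 432.2  76.5] open 1.00 F [-0.2 -0.3  0.9] q6 -0.07
turn [-0.   0.2 -0.1] shift mm [10.7  5.2 31.5] shift in target axes [10.6  5.2 31.5] n 1.0
```

Emit:
arm_command(steps=[[0,0,0,0.008,0.004,0.008,1],[0,0,0,0.002,0.001,0.01,1],[0,0,0,0,0,0.008,1],[0,0,0,0,0,0.002,1],[0,0,0,0,0,0,1],[0,0,0,0,0,0,1]])

```text
t: 21.3
position: [499.3, 444.0, 48.7]
eef_rot: [[-0.68, 0.734, 0.005], [0.734, 0.68, -0.0], [-0.004, 0.004, -1.0]]
ft_force: [-0.2, 0.7, -0.1]
opening: 1.002
```

```bash
python3 plan.py 497.5 443.5 45 43;  python3 -c "
from h import *
tiles('scene',[(376,145)],'pics/a6.png',w=70,h=60,s=8)"
```

```text
t 21.30 pos [499.3 444.   48.7] open 1.00 F [-0.2  0.7 -0.1] q6 -0.05
turn [ 0.2  0.2 -0.2] shift mm [ 0.9 -1.7  3.7] shift in target axes [ 0.9 -1.7  3.7] n 1.0
```

View pics/a6.png

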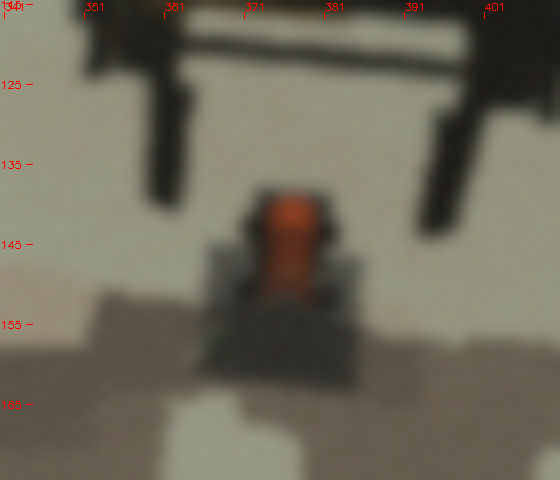

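```bash
python3 -c "
from h import *
o=get_obs(); print(o['position'],proj('scene',o['position']),proj('scene',[497.5,443.5,30]),proj('top',[497.5,443.5,30]))
a=np.array([.68,-.734,0])
for k in(-32.5,32.5): print(k,proj('scene',np.array([497.5,443.5,39])+a*k),proj('top',np.array([497.5,443.5,39])+a*k))"
```

```text
[499.306641   443.92759259  48.73079662] [378.19332141 141.1378419 ] [376.85898943 146.194705  ] [ 96.38177561 193.16042429]
-32.5 [377.77107863 138.62618924] [ 86.29440031 200.75288763]
32.5 [376.70551363 148.91178693] [103.86458924 184.92293587]
```

Emit:
arm_command(steps=[[0.1,0.2,0,0.001,-0.001,0.008,1],[0,0,0,0,0,0.012,1],[0,0,0,0,0,0.008,1],[0,0,0,0,0,0.003,1],[0,0,0,0,0,0,1],[0,0,0,0,0,0,1]])

```text
t: 21.85
position: [497.7, 443.9, 14.1]
eef_rot: [[-0.68, 0.734, 0.001], [0.734, 0.68, 0.001], [-0.0, 0.001, -1.0]]
ft_force: [-0.8, -0.0, 0.4]
opening: 1.006
```

```bash
python3 plan.py 497.5 443.5 12 43
```

```text
t 21.85 pos [497.7 443.9  14.1] open 1.01 F [-0.8 -0.   0.4] q6 -0.06
turn [ 0.1  0.  -0.2] shift mm [-0.1 -0.4  2.1] shift in target axes [-0.1 -0.4  2.1] n 1.0
```

Emit:
arm_command(steps=[[0,0,0,0,0,0.001,0.6],[0,0,0,0,0,0,0.4],[0,0,0,0,0,0,0.25],[0,0,0,0,0,0,0.2],[0,0,0,0,0,0,0.12],[0,0,0,0,0,0,0.12],[0,0,0,0,0,0,0.12],[0,0,0,0,0,0,0.12],[0,0,0,0,0,0,0.12],[0,0,0,0,0,0,0.12],[0,0,0,0,0,0,0.12],[0,0,0,0,0,0,0.12]], newtons=20)

```text
t: 22.85
position: [498.1, 444.0, 14.9]
eef_rot: [[-0.68, 0.733, 0.001], [0.733, 0.68, 0.001], [-0.0, 0.002, -1.0]]
ft_force: [0.8, 0.7, 1.6]
opening: 0.199
```

```bash
python3 plan.py 497.5 443.5 12 43
```

```text
t 22.85 pos [498.1 444.   14.9] open 0.20 F [0.8 0.7 1.6] q6 -0.06
turn [ 0.1  0.  -0.2] shift mm [ 0.  -0.7  2.9] shift in target axes [ 0.  -0.7  2.9] n 1.0
```

Emit:
arm_command(steps=[[0,0,0,0,0,0,0.12],[0,0,0,0,0,-0.008,0.12],[0,0,0,0,0,-0.015,0.12],[0,0,0,0,0,-0.02,0.12],[0,0,0,0,0,-0.02,0.12],[0,0,0,0,0,-0.01,0.12],[0,0,0,0,0,0,0.12]])

```text
t: 23.43
position: [497.7, 443.9, 93.4]
eef_rot: [[-0.679, 0.734, 0.001], [0.734, 0.679, 0.001], [0.0, 0.001, -1.0]]
ft_force: [-0.1, 1.2, -0.7]
opening: 0.198
```

```bash
python3 plan.py 375 -310 100 83.5;  python3 -c "
from h import *
tiles('scene',[(376,140),(130,214)],'pics/a7.png',w=60,h=56,s=6)"
```

```text
t 23.43 pos [497.7 443.9  93.4] open 0.20 F [-0.1  1.2 -0.7] q6 -0.06
turn [  0.1   0.  -40.7] shift mm [-469.7 -602.3   -7.4] shift in target axes [  36.6 -762.9   -6.6] n 21.0
```

View pics/a7.png

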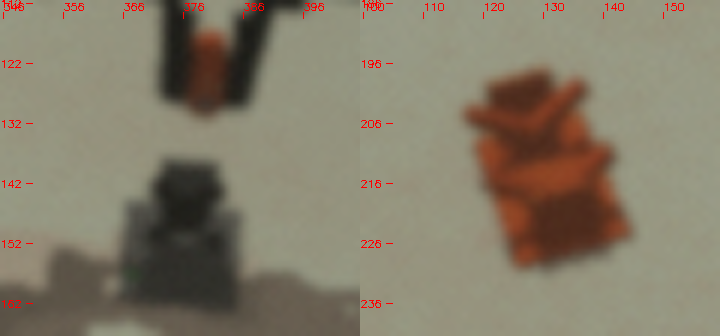

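```bash
python3 - <<'E'
from h import *
from scipy.optimize import least_squares
S=[((144.8,224.7),(48,25,3)),((126.5,229.2),(48,-25,3)),((117.5,203.8),(-26,-24,35)),((137,200.2),(-26,24,35)),((141.5,211.3),(26,24,35))]
T=[((350,215.5),(48,25,4)),((365.5,216.5),(48,-25,4)),((363.5,248),(-48,-25,4)),((348,246.5),(-48,25,4)),((370,223.5),(26,-24,35)),((369,241),(-26,-24,35))]
def res(p,L):
    c,s=np.cos(p[2]),np.sin(p[2]); r=[]
    for n,A in L:
        for uv,(a,b,z) in A: r+=list(proj(n,[p[0]+c*a-s*b,p[1]+s*a+c*b,z])-uv)
    return np.array(r)
for L in ([("scene",S)],[("top",T)],[("scene",S),("top",T)]):
    q=least_squares(res,[375,-310,-.12],args=(L,),loss="soft_l1"); print(q.x[:2].round(1),np.degrees(q.x[2]).round(1),res(q.x,L).round(1))
E
```

```text
[ 372.  -312.5] -8.4 [ 0.5  0.1 -0.5  1.   1.1  0.4 -0.3 -0.7 -0.5 -0.9]
[ 372.3 -308.9] -6.9 [-0.1 -1.1  1.1 -0.5  1.2  0.8 -0.2  0.6 -0.7 -0.4 -0.7  0.4]
[ 372.2 -311. ] -8.1 [ 1.2 -0.1  0.2  0.8  1.6  0.3  0.2 -0.9  0.1 -1.1  0.9 -1.3  2.1 -0.2
  1.5  0.9  0.1  0.4  0.2 -0.2 -0.2  0.5]
```

Emit:
arm_command(steps=[[0,0,-5,-0.01,-0.012,0,0.12],[0,0,-6,-0.015,-0.022,0,0.12],[0,0,-6,-0.014,-0.028,0,0.12],[0,0,-6,-0.012,-0.03,0,0.12],[0,0,-6,-0.008,-0.032,0,0.12],[0,0,-6,-0.005,-0.034,0,0.12],[0,0,-4,-0.002,-0.035,0,0.12],[0,0,0,0,-0.036,0,0.12],[0,0,0,0.001,-0.036,0,0.12],[0,0,0,0.001,-0.036,0,0.12]])

```text
t: 24.32
position: [449.8, 124.9, 85.9]
eef_rot: [[-0.995, 0.097, -0.001], [0.097, 0.995, 0.003], [0.001, 0.003, -1.0]]
ft_force: [0.9, -0.3, -0.7]
opening: 0.193
```

```bash
python3 plan.py 372.3 -310.7 95 82.5
```

```text
t 24.32 pos [449.8 124.9  85.9] open 0.19 F [ 0.9 -0.3 -0.7] q6 -1.26
turn [ 0.2 -0.1  2. ] shift mm [  35.1 -441.   -10.5] shift in target axes [  20.  -442.    -9.1] n 12.0
```

Emit:
arm_command(steps=[[0.2,0,2,0.002,-0.036,-0.001,0.12],[0,0,0,0.002,-0.036,-0.001,0.12],[0,0,0,0.002,-0.036,-0.001,0.12],[0,0,0,0.002,-0.036,-0.001,0.12],[0,0,0,0.002,-0.036,-0.001,0.12],[0,0,0,0.002,-0.036,-0.001,0.12],[0,0,0,0.002,-0.036,-0.001,0.12],[0,0,0,0.001,-0.036,0,0.12],[0,0,0,0.001,-0.034,0,0.12],[0,0,0,0,-0.028,0,0.12],[0,0,0,0,-0.02,0,0.12],[0,0,0,0,-0.01,0,0.12]])

```text
t: 25.32
position: [371.0, -270.0, 86.8]
eef_rot: [[-0.991, 0.136, -0.007], [0.136, 0.991, -0.001], [0.007, -0.002, -1.0]]
ft_force: [-0.5, -0.3, -0.3]
opening: 0.194
```

```bash
python3 plan.py 372.3 -310.7 75 82.5
```

```text
t 25.32 pos [ 371.  -270.    86.8] open 0.19 F [-0.5 -0.3 -0.3] q6 -2.11
turn [-0.1 -0.4 -0.3] shift mm [ -7.  -40.1  11.8] shift in target axes [ -6.6 -40.1  11.8] n 2.0
```

Emit:
arm_command(steps=[[0,-0.3,0,-0.004,-0.015,0,0.12],[0,0,0,-0.002,-0.012,0,0.12],[0,0,0,0,-0.007,0,0.12],[0,0,0,0,-0.002,0,0.12],[0,0,0,0,0,0,0.12],[0,0,0,0,0,0,0.12]])

```text
t: 25.82
position: [369.9, -307.2, 84.0]
eef_rot: [[-0.99, 0.139, -0.006], [0.139, 0.99, 0.004], [0.007, 0.003, -1.0]]
ft_force: [0.3, 0.6, -0.5]
opening: 0.203
```

```bash
python3 plan.py 372.3 -310.7 55 82.5
```

```text
t 25.82 pos [ 369.9 -307.2   84. ] open 0.20 F [ 0.3  0.6 -0.5] q6 -2.17
turn [ 0.2 -0.4 -0.5] shift mm [-3.  -3.2 29. ] shift in target axes [-2.8 -3.1 29. ] n 1.0
```

Emit:
arm_command(steps=[[0.1,-0.4,-0.5,-0.002,-0.002,0.008,0.12],[0,0,0,0,0,0.012,0.12],[0,0,0,0,0,0.01,0.12],[0,0,0,0,0,0.003,0.12],[0,0,0,0,0,0,0.12],[0,0,0,0,0,0,0.12]])

```text
t: 26.32
position: [372.2, -305.7, 47.7]
eef_rot: [[-0.992, 0.124, 0.001], [0.124, 0.992, 0.002], [-0.001, 0.002, -1.0]]
ft_force: [0.5, 0.2, -0.8]
opening: 0.195
```

```bash
python3 plan.py 372.3 -310.7 45 82.5;  python3 -c "
from h import *
tiles('scene',[(130,206)],'pics/a8.png',w=80,h=64,s=8)"
```

```text
t 26.32 pos [ 372.2 -305.7   47.7] open 0.19 F [ 0.5  0.2 -0.8] q6 -2.19
turn [0.1 0.  0.4] shift mm [-0.7 -4.9  2.7] shift in target axes [-0.7 -4.9  2.7] n 1.0
```

View pics/a8.png

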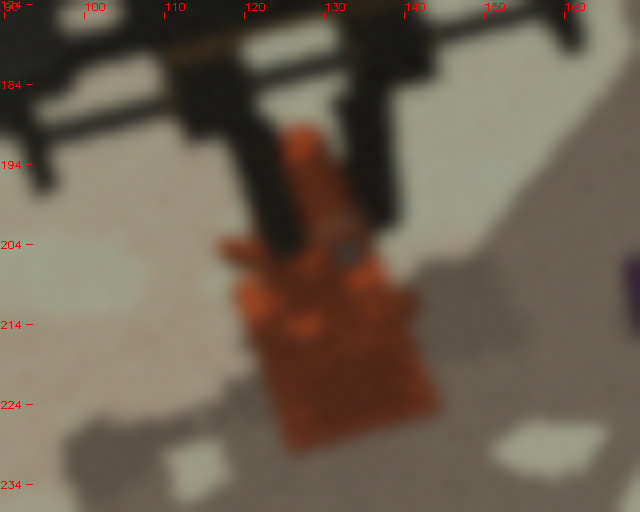

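The cell hangs level over the holder, in line with it (near end at 132,205), with the holder base at 125–144, 205–229. I'll make a small sideways correction and lower.

Emit:
arm_command(steps=[[0,0,0.4,0,-0.003,0.002,0.12],[0,0,0,0,-0.001,0.006,0.12],[0,0,0,0,0,0.007,0.12],[0,0,0,0,0,0.004,0.12],[0,0,0,0,0,0.002,0.12],[0,0,0,0,0,0,0.12]])

```text
t: 26.87
position: [372.8, -311.2, 26.1]
eef_rot: [[-0.991, 0.132, 0.003], [0.132, 0.991, -0.0], [-0.003, 0.0, -1.0]]
ft_force: [-0.7, -0.4, -0.5]
opening: 0.2
```

```bash
python3 plan.py 372.3 -310.7 15 82.5
```

```text
t 26.87 pos [ 372.8 -311.2   26.1] open 0.20 F [-0.7 -0.4 -0.5] q6 -2.19
turn [ 0.   0.2 -0.1] shift mm [ 0.6  0.5 11.1] shift in target axes [ 0.6  0.5 11.1] n 1.0
```

Emit:
arm_command(steps=[[0,0.2,0,0,0,0.003,0.12],[0,0,0,0,0,0.003,0.12],[0,0,0,0,0,0.002,0.12],[0,0,0,0,0,0.001,0.12],[0,0,0,0,0,0,0.12],[0,0,0,0,0,0,0.12]])

```text
t: 27.37
position: [372.9, -311.4, 16.0]
eef_rot: [[-0.991, 0.132, -0.0], [0.132, 0.991, 0.0], [0.001, 0.0, -1.0]]
ft_force: [-0.3, -0.6, 0.0]
opening: 0.196
```

```bash
python3 plan.py 372.3 -310.7 15 82.5
```

```text
t 27.37 pos [ 372.9 -311.4   16. ] open 0.20 F [-0.3 -0.6  0. ] q6 -2.19
turn [ 0.  -0.  -0.1] shift mm [0.7 0.6 1. ] shift in target axes [0.7 0.6 1. ] n 1.0
```

Emit:
arm_command(steps=[[0,0,0,0,0,0.001,0.12],[0,0,0,0,0,0.001,0.12],[0,0,0,0,0,0,0.12],[0,0,0,0,0,0,0.12]])

```text
t: 27.7
position: [373.6, -312.7, 15.6]
eef_rot: [[-0.991, 0.132, 0.001], [0.132, 0.991, -0.002], [-0.001, -0.002, -1.0]]
ft_force: [-0.6, 0.3, -1.1]
opening: 0.198
```

Emit:
arm_command(steps=[[0,0,0,0,0,0.001,0.12],[0,0,0,0,0,0.001,0.12],[0,0,0,0,0,0,0.12]])

```text
t: 27.95
position: [373.9, -313.0, 15.1]
eef_rot: [[-0.991, 0.132, 0.001], [0.132, 0.991, -0.002], [-0.001, -0.002, -1.0]]
ft_force: [-0.7, -0.0, -0.8]
opening: 0.2
```

Emit:
arm_command(steps=[[0,0,0,0,0,0,0.2],[0,0,0,0,0,0,0.23],[0,0,0,0,0,0,0.26],[0,0,0,0,0,0,0.3],[0,0,0,0,0,0,0.35],[0,0,0,0,0,0,0.4],[0,0,0,0,0,0,0.45],[0,0,0,0,0,0,0.5]])

```text
t: 28.62
position: [373.8, -312.6, 14.3]
eef_rot: [[-0.991, 0.132, 0.001], [0.132, 0.991, -0.002], [-0.001, -0.002, -1.0]]
ft_force: [-0.3, -0.1, -0.0]
opening: 0.494
```

```bash
python3 plan.py 372.3 -310.7 15 82.5
```

```text
t 28.62 pos [ 373.8 -312.6   14.3] open 0.49 F [-0.3 -0.1 -0. ] q6 -2.19
turn [-0.1  0.1 -0.1] shift mm [ 1.7  1.6 -0.7] shift in target axes [ 1.7  1.6 -0.7] n 1.0
```

Rise straight up, then move off to clear the view.

Emit:
arm_command(steps=[[0,0,0,0,0,-0.006,0.5],[0,0,0,0,0,-0.015,0.5],[0,0,0,0,0,-0.025,0.5],[0,0,0,0,0,-0.03,0.5],[0,0,0,0,0,-0.03,0.5],[0,0,0,0,0.02,-0.02,0.5],[0,0,0,0,0.035,-0.01,0.5],[0,0,0,0,0.035,0,0.5],[0,0,0,0,0.035,0,0.5],[0,0,0,0,0.03,0,0.5],[0,0,0,0,0.02,0,0.5],[0,0,0,0,0,0,0.5]])

```text
t: 29.62
position: [398.9, -134.1, 163.7]
eef_rot: [[-0.99, 0.139, 0.009], [0.139, 0.99, -0.003], [-0.009, -0.001, -1.0]]
ft_force: [0.1, -0.2, 0.3]
opening: 0.502
```

```bash
python3 -c "
from h import *
o=get_obs();print(o['t'],o['position'],o['opening'])
A=tiles('scene',[(130,214),(109,258),(204,258),(354,195)],'pics/f1.png',w=60,h=48,s=6)
tiles('top',[(357,231),(388,187),(322,148),(171,149)],'pics/f2.png',w=60,h=48,s=6)"
```

```text
29.6167 [ 398.89926404 -134.10307883  163.65555992] 0.5018116520156387
```

View pics/f1.png

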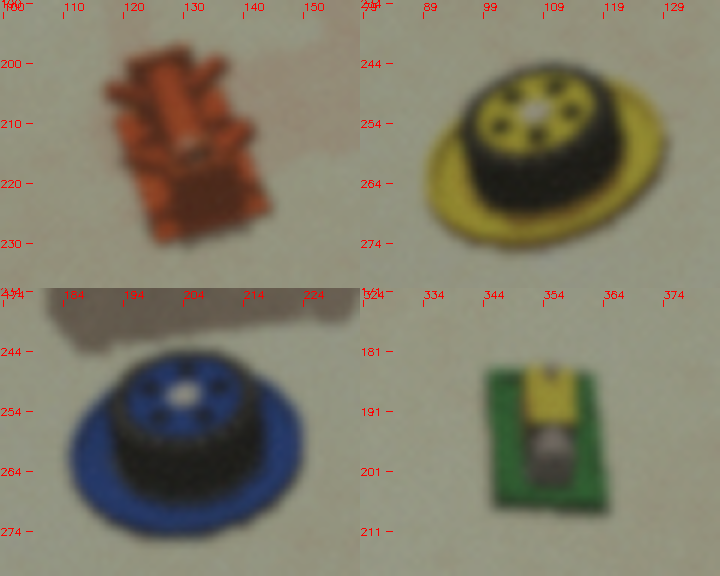

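View pics/f2.png

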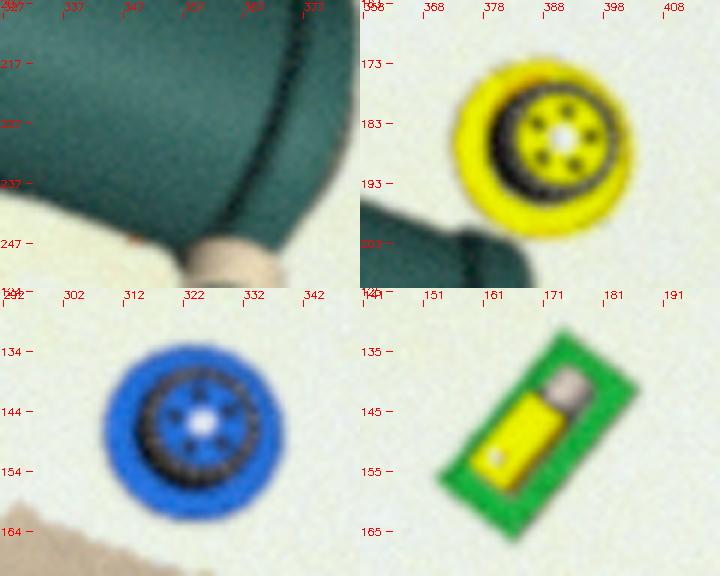

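```bash
python3 -c "
from cell import job
print(job.job_done())"
```

```text
the job is handed in; nothing more can be done
None
```

The job is done and handed in at about 30 s of the 112 s allowed, but the call gave no verdict. I placed the blue wheel in the blue dish, the larger yellow motor in the green tray, and the yellow wheel in the yellow dish. Only then did I move the cell from the charger to the orange holder.

**Last checks:**
- **Wheels:** both cameras show each wheel lying inside its own dish, same side up, with rim showing all round.
- **Motor:** it lies lengthwise inside the tray with the stub up. By eye it sits nearer the can end, but still inside the rim.
- **Cell:** the scene camera shows it resting in both V saddles. The arm hid the holder from the top camera, so this rests on one view.
- **Gripper:** it was open and well clear of everything.
- **Forces:** the readings I saw stayed under about 2 N.
- **Breadboard and look-alikes:** I gripped none of them and carried the parts well above them. I took no final picture of them.

**Disagreement:** the two cameras differed by 1 to 6 mm in y, and more on a first rough fix of the holder. I used values in between, and the parts' positions once gripped agreed with those.

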